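Shift-end tool check: every hand tool into its foam insert

TASK

Do the shift-end tool check: put the blue pliers, the red side cutter, the orange screwdriver and the red screwdriver each into the foam insert cut for it (outline and floor colour match the tool), the right way round and lying flat on the floor of its cut-out. Leave the red dish of small parts where it stands.

Things in the scene. Friction and masses are not known exactly. Their poses are not given: they have to be found in the camera images.
- pliers_grip (a point): Blue-handled snipe-nose pliers (long jaws), lying flat: 152 mm long, 54 mm over both grips, 12 mm thick; steel jaws at +x, grips at -x. Point: on its long axis, 35 mm from mid-length towards the grip ends, half-way up (6 mm above its underside); pinch both grips across (along y) from above there, 53 mm wide, sides nearly parallel. x runs to the jaws, z up.
- cutter_grip (a point): Red-handled side cutter (short jaws), lying flat: 136 mm long, 54 mm over both grips, 12 mm thick; steel jaws at +x, grips at -x. Point: on its long axis, 27 mm from mid-length towards the grip ends, half-way up (6 mm above its underside); pinch both grips across (along y) from above there, 53 mm wide, sides nearly parallel. x runs to the jaws, z up.
- driver_a_grip (a point): Orange-handled screwdriver, lying down: 162 mm long, handle 78 mm long and up to 19 mm thick (17 at the point), 4 mm steel shank towards +x. Point: on its axis in the handle, 31 mm from mid-length towards the handle end, 9 mm above what it lies on; pinch across from above there. x runs to the shank's tip; the handle may roll, turning y and z about x.
- driver_b_grip (a point): Red-handled screwdriver, lying down: 142 mm long, handle 78 mm long and up to 19 mm thick (17 at the point), 4 mm steel shank towards +x. Point: on its axis in the handle, 21 mm from mid-length towards the handle end, 9 mm above what it lies on; pinch across from above there. x runs to the shank's tip; the handle may roll, turning y and z about x.
- pliers_seat (a point): Fixed dark foam insert 190x92x16 mm for the blue pliers, cut-out 10 mm deep: wishbone with two grip bays narrowing to a 45 mm jaw slot, blue floor 6 mm above the bench; play 4 mm at the floor, 7 at the rim. Open finger channel 52 mm wide, equally deep, crosses it here. Point: on the long axis, -35 mm from the slab's middle, 6 mm above that floor: where the tool's point rests when seated. x runs to the end for the steel tip, z up.
- cutter_seat (a point): Fixed dark foam insert 174x92x16 mm for the red side cutter, cut-out 10 mm deep: wishbone with two grip bays narrowing to a 29 mm jaw slot, red floor 6 mm above the bench; play 4 mm at the floor, 7 at the rim. Open finger channel 52 mm wide, equally deep, crosses it here. Point: on the long axis, -27 mm from the slab's middle, 6 mm above that floor: where the tool's point rests when seated. x runs to the end for the steel tip, z up.
- driver_a_seat (a point): Fixed dark foam insert 200x58x19 mm for the orange screwdriver, cut-out 13 mm deep: handle bay and narrow shank slot, orange floor 6 mm above the bench; play 4 mm at the floor, 7 at the rim. Open finger channel 52 mm wide, equally deep, crosses it here. Point: on the long axis, -31 mm from the slab's middle, 9 mm above that floor: where the tool's point rests when seated. x runs to the end for the steel tip, z up.
- driver_b_seat (a point): Fixed dark foam insert 180x58x19 mm for the red screwdriver, cut-out 13 mm deep: handle bay and narrow shank slot, red floor 6 mm above the bench; play 4 mm at the floor, 7 at the rim. Open finger channel 52 mm wide, equally deep, crosses it here. Point: on the long axis, -21 mm from the slab's middle, 9 mm above that floor: where the tool's point rests when seated. x runs to the end for the steel tip, z up.
- dish_mid (a point): Round red dish of small parts, 76 mm across, 22 mm high, on the bench beside the tools; the point is its centre, half-way up. To be left where it is.

How it is judged:
At the end, for the whole second after the job is handed in: Each of the four tools lies in its own insert: its listed point within 10 mm of its seat point seen from above and within 3 mm of it in height, its long axis within 0.12 rad of the insert's and level within 0.05 rad, all let go and still (horizontal distance between pliers_grip and pliers_seat below 0.01 m and z of pliers_grip in the frame of pliers_seat between -0.003 and 0.003 m and angle between the x axis of pliers_grip and the x axis of pliers_seat, either way round below 0.12 rad and angle between pliers_grip's own x axis and vertical between 1.5208 and 1.6208 rad and horizontal distance between cutter_grip and cutter_seat below 0.01 m and z of cutter_grip in the frame of cutter_seat between -0.003 and 0.003 m and angle between the x axis of cutter_grip and the x axis of cutter_seat, either way round below 0.12 rad and angle between cutter_grip's own x axis and vertical between 1.5208 and 1.6208 rad and horizontal distance between driver_a_grip and driver_a_seat below 0.01 m and z of driver_a_grip in the frame of driver_a_seat between -0.003 and 0.003 m and angle between the x axis of driver_a_grip and the x axis of driver_a_seat, either way round below 0.12 rad and angle between driver_a_grip's own x axis and vertical between 1.5208 and 1.6208 rad and horizontal distance between driver_b_grip and driver_b_seat below 0.01 m and z of driver_b_grip in the frame of driver_b_seat between -0.003 and 0.003 m and angle between the x axis of driver_b_grip and the x axis of driver_b_seat, either way round below 0.12 rad and angle between driver_b_grip's own x axis and vertical between 1.5208 and 1.6208 rad); the robot touches nothing.
It fails at once if the red dish of small parts is shifted by more than 20 mm (distance of dish_mid from where it was at the start of the episode above 0.02 m).
It also fails if it takes over 96 s, if anything falls off the work surface, if the arm or the gripper's body presses on something with over 40 N, if the wrist force passes 120 N, or if a joint passes its speed limit or range.

ROBOT

A 7-joint arm with a two-finger parallel gripper is mounted at the origin on the work surface; the furniture and walls round the work are solid. World frame = base frame: x ahead of the robot, y to its left, z up, the work surface at z = 0. Lengths are in m, angles in rad, forces in N, time in s.
With the tool pointing down it reaches from about 0.425 to 0.825 m from the base axis. Payload 3.6 kg.
Tool frame: the origin (TCP) lies where the fingers leave the gripper's body, on its centre line; the fingertips stand 73 mm ahead of it and the grasp point (between the pads) lies 54 mm ahead of it; x points along the fingers, y is the direction in which the jaws open and shut, and the axes are right-handed (so a half turn about x gives the same grasp; the last joint's range is limited). The gripper opens to 85 mm and grips with 20 to 120 N. Pads are 22 mm wide; open, the fingers measure 114 mm over their backs; the gripper's body (76 mm by 85 mm) begins 54 mm behind the grasp point. The pads swing forward as they close: fully open they stand 13 mm farther back than shut.
Start: joints at [1.286, 0.615, -0.013, 1.423, 0.008, 1.103, -0.04], TCP at [0.166, -0.628, 0.304] pointing down, gripper open.
Joint ranges: [-3.12, 3.12], [-0.3, 2.06], [-1.34, 1.32], [0.26, 2.42], [-1.36, 4.5], [0.01, 1.98], [-2.84, 2.84]. Speed limits (rad/s): [2.79, 2.79, 3.14, 3.14, 3.14, 3.14, 3.14].

INTERFACE

Orientations are given as a unit quaternion [x, y, z, w].
In Python, from station import arm, snapshot, camera_info, ticket gives the robot as it stands. Calls block until the motion is done:
- arm.movep(position, orientation): joint-space move of the TCP to a pose.
- arm.line_to(position, velocity=0.15, ori=None): straight line of the TCP; ori=None keeps the orientation; velocity is the mean speed in m/s.
- arm.move_j(angles): joint-space move.
- arm.move_gripper(opening, effort=None): opening from 0.0 (shut) to 1.0 (fully open); effort is the grip in N (None keeps the last); returns when the fingers have stopped.
- arm.pause(seconds).
- arm.ik(position, orientation): joint angles nearest the present ones, or None.
- snapshot(name): name is "side" or "top" or "wrist"; returns the picture (480x640x3 uint8, blue, green, red); there is no depth.
- camera_info(name): a dict with "fx", "fy", "cx", "cy" (pixels), "R" (3x3) and "t" (3): a world point X has camera coordinates R X + t; the wrist camera has in their place "T_tool_cam" (4x4, takes a point from camera to tool coordinates, whose origin is the TCP and whose axes are the tool frame's). Camera axes: x right, y down, z forward; pixel columns grow to the right and rows downward; lengths in m; the calibration is good to about 2 mm. A picture is of the moment at which its call begins: read the wrist's pose just before it. camera_info takes no time and is no camera call.
A pose or a line that the arm cannot do raises arm.MotionError and nothing moves.
- ticket.finish_job(): hands the job in, once; it reports no verdict.
Readings, each from a call of its own:
- arm.read_time(): time.
- arm.read_joint_positions(): joint angles.
- arm.read_dq(): joint speeds.
- arm.read_effort(): joint torques, N m.
- arm.read_tool_pos(): TCP position.
- arm.read_eef_rot(): TCP orientation.
- arm.read_ft_force(): force on the tool from outside, world axes, zero at the start.
- arm.read_wrist_torque(): the same for the moment, N m.
- arm.read_opening(): opening from 0.0 (shut) to 1.0 (fully open).
Only numpy, scipy, OpenCV 4.12 (cv2) and the standard library are available. Lean on these libraries where they do the work, as an engineer would, in place of code of your own. Each camera call takes 0.05 s, during which the arm holds its last target.

## Working session

There is one attempt and no reset: what is moved stays moved. The work goes in short steps, each a Python script; the robot and the scene stay as the last script left them, time stands still between calls to the robot, and variables do not carry over. Pictures are saved under pics/ and viewed, and the job is handed in when it is done.

```bash
ls; mkdir -p pics
python3 - <<'E'
from station import arm,snapshot,camera_info
import cv2
for n in("top","side","wrist"):
    cv2.imwrite(f"pics/{n}0.png",snapshot(n)); print(n,camera_info(n))
print(arm.read_time(),arm.read_tool_pos(),arm.read_eef_rot(),arm.read_ft_force())
E
```

```text
pics
top {'fx': 527.3145002030017, 'fy': 527.3145002030017, 'cx': 321.0760859947069, 'cy': 238.8080619773819, 'R': array([[-0.00951375, -0.999938  ,  0.00578727],
       [-0.97588241,  0.00802231, -0.21814939],
       [ 0.21808943, -0.00772311, -0.97589823]]), 't': array([0.02528891, 0.5612652 , 1.05759839])}
side {'fx': 594.8884138167513, 'fy': 594.8884138167513, 'cx': 318.8094161286551, 'cy': 237.4013634745597, 'R': array([[-0.9306238 , -0.36593009, -0.00587387],
       [-0.28637352,  0.73810364, -0.61089543],
       [ 0.22788055, -0.5668317 , -0.79168951]]), 't': array([0.51148507, 0.17246931, 1.09064999])}
wrist {'fx': 369.5116788600685, 'fy': 369.5116788600685, 'cx': 319.36445328432427, 'cy': 233.60524249991315, 'T_tool_cam': array([[ 1.67564261e-04, -2.59228811e-01,  9.65815922e-01,
        -6.99143537e-02],
       [ 9.99999864e-01,  5.20429177e-04, -3.38097569e-05,
        -6.35015190e-04],
       [-4.93874322e-04,  9.65815796e-01,  2.59228863e-01,
        -6.60981895e-02],
       [ 0.00000000e+00,  0.00000000e+00,  0.00000000e+00,
         1.00000000e+00]])}
0.15 [ 0.16628618 -0.62792126  0.30298562] [-0.7011085  -0.09197072  0.70127389 -0.09057146] [ 0.00428843 -0.05089621  0.41119262]
```

View pics/top0.png

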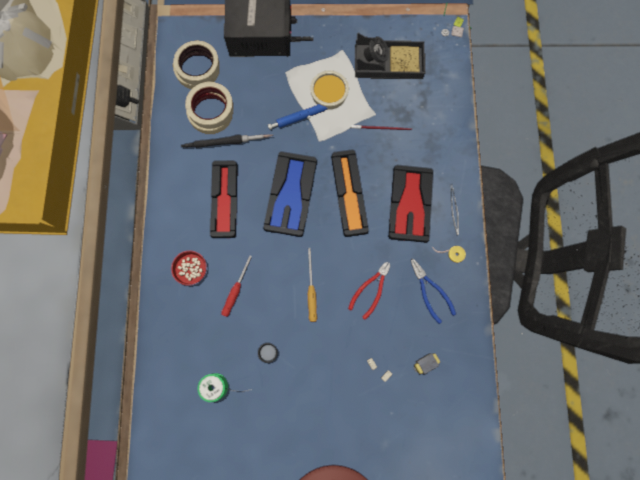

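View pics/side0.png

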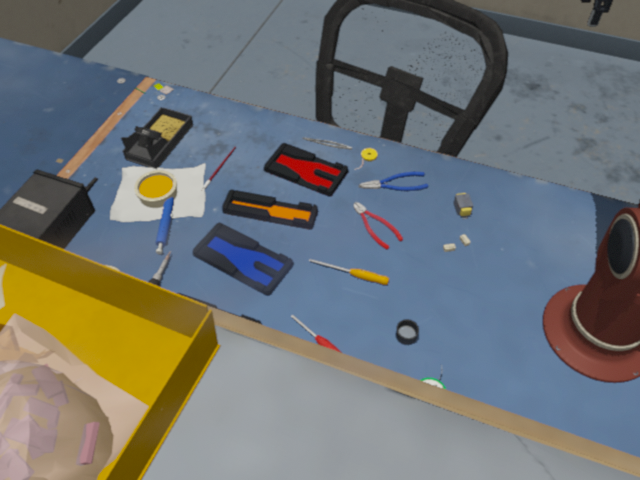

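View pics/wrist0.png

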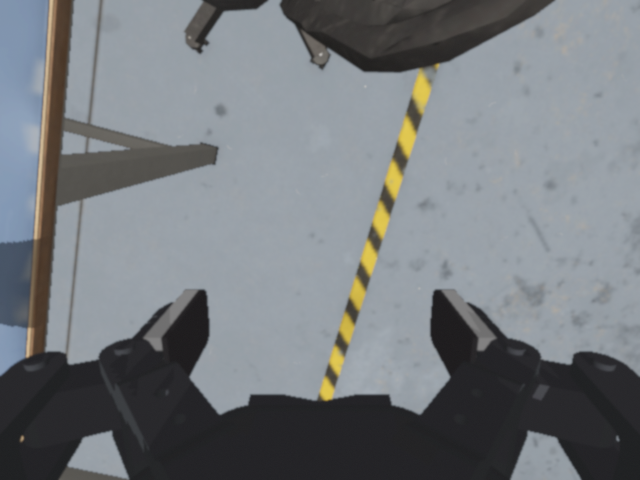

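Top view: the inserts are in a row at about v=200 (red driver u=223, blue pliers u=290, orange driver u=350, red cutter u=411). The tools are at about v=290, and the dish is at (190,268). I'll segment them next.

```bash
cat > h.py <<'E'
import numpy as np,cv2
from station import arm,snapshot,camera_info,ticket
from scipy.spatial.transform import Rotation as Ro
def proj(ci,X,T=None):
    X=np.atleast_2d(X)
    if 'R' in ci: c=X@np.array(ci['R']).T+ci['t']
    else:
        Ti=np.linalg.inv(T@np.array(ci['T_tool_cam'])); c=X@Ti[:3,:3].T+Ti[:3,3]
    return np.c_[ci['fx']*c[:,0]/c[:,2]+ci['cx'],ci['fy']*c[:,1]/c[:,2]+ci['cy']]
def unproj(ci,uv,z,T=None):
    uv=np.atleast_2d(uv).astype(float)
    d=np.c_[(uv[:,0]-ci['cx'])/ci['fx'],(uv[:,1]-ci['cy'])/ci['fy'],np.ones(len(uv))]
    if 'R' in ci: R=np.array(ci['R']);o=-R.T@ci['t'];d=d@R
    else:
        M=T@np.array(ci['T_tool_cam']);o=M[:3,3];d=d@M[:3,:3].T
    return o+d*((z-o[2])/d[:,2])[:,None]
def toolT():
    T=np.eye(4);T[:3,:3]=Ro.from_quat(arm.read_eef_rot()).as_matrix();T[:3,3]=arm.read_tool_pos();return T
def down(yaw):
    # tool x down; tool y (jaw direction) along yaw
    y=np.array([np.cos(yaw),np.sin(yaw),0]);x=np.array([0,0,-1.]);z=np.cross(x,y)
    return Ro.from_matrix(np.c_[x,y,z]).as_quat()
def ortho(im,ci,x0,x1,y0,y1,z,res=0.0005,T=None):
    # rectified: up=+x, left=+y
    h=int((x1-x0)/res);w=int((y1-y0)/res)
    c=np.array([[x1,y1,z],[x1,y0,z],[x0,y0,z],[x0,y1,z]])
    H=cv2.getPerspectiveTransform(proj(ci,c,T).astype(np.float32),np.float32([[0,0],[w,0],[w,h],[0,h]]))
    return cv2.warpPerspective(im,H,(w,h),flags=cv2.INTER_CUBIC)
E
python3 - <<'E'
from h import *
im=cv2.imread('pics/top0.png');ci=camera_info('top')
print(unproj(ci,[[223,200],[290,195],[350,194],[411,204],[190,268],[310,285],[369,290],[433,290],[237,287]],0.01).round(3))
cv2.imwrite('pics/o1.png',ortho(im,ci,0.36,0.76,-0.31,0.35,0.006,0.00083))
E
```

```text
[[ 0.665  0.241  0.01 ]
 [ 0.675  0.089  0.01 ]
 [ 0.677 -0.047  0.01 ]
 [ 0.652 -0.184  0.01 ]
 [ 0.51   0.308  0.01 ]
 [ 0.47   0.045  0.01 ]
 [ 0.458 -0.083  0.01 ]
 [ 0.457 -0.223  0.01 ]
 [ 0.467  0.204  0.01 ]]
```

View pics/o1.png

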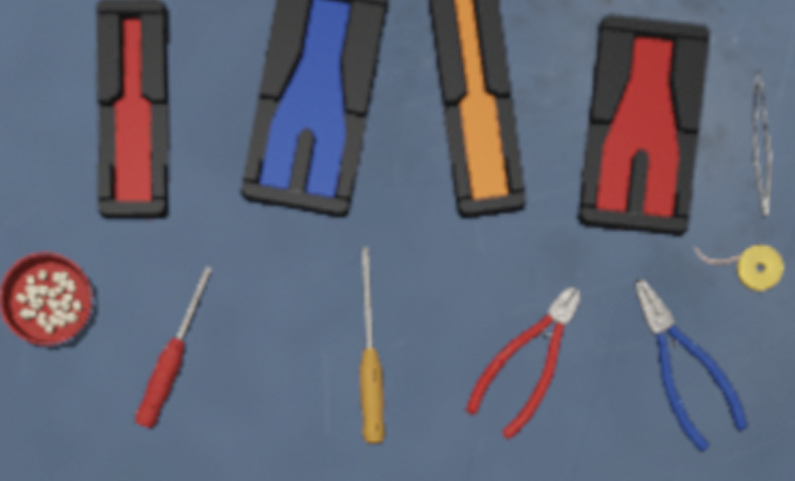

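Run:
```python
from h import *
print(Ro.from_quat(arm.read_eef_rot()).as_matrix().round(2))
for p in [(.53,.14,.30),(.53,-.11,.30),(.43,.215,.08),(.44,.04,.08),(.43,-.09,.08),(.43,-.24,.08),(.64,.24,.08),(.64,.09,.08),(.65,-.04,.08),(.63,-.18,.08)]:
    for y in (np.pi/2,-np.pi/2):
        q=arm.ik(p,down(y)); print(p,round(y,1),None if q is None else np.round(q,2))
```

```text
[[-0.    0.26 -0.97]
 [ 0.   -0.97 -0.26]
 [-1.   -0.   -0.  ]]
(0.53, 0.14, 0.3) 1.6 [ 0.37  0.71 -1.16  1.71  0.69  1.2   0.6 ]
(0.53, 0.14, 0.3) -1.6 [-0.06  0.48 -0.37  1.72  0.2   0.98 -2.07]
(0.53, -0.11, 0.3) 1.6 [ 0.68  0.56 -0.81  1.73  0.46  1.05  1.29]
(0.53, -0.11, 0.3) -1.6 [ 0.24  0.45 -0.11  1.74  0.06  0.95 -1.46]
(0.43, 0.215, 0.08) 1.6 [-0.35  0.74 -0.23  2.1   0.46  0.36  0.61]
(0.43, 0.215, 0.08) -1.6 [-0.57  0.73  0.09  2.1  -0.19  0.32 -1.9 ]
(0.44, 0.04, 0.08) 1.6 [ 0.    0.71 -0.21  2.2   0.52  0.28  0.91]
(0.44, 0.04, 0.08) -1.6 [-0.17  0.7   0.05  2.21 -0.14  0.23 -1.57]
(0.43, -0.09, 0.08) 1.6 [ 0.4   0.73 -0.36  2.21  0.78  0.33  0.94]
(0.43, -0.09, 0.08) -1.6 [ 0.14  0.7   0.03  2.21 -0.09  0.23 -1.32]
(0.43, -0.24, 0.08) 1.6 [ 0.76  0.78 -0.46  2.06  0.75  0.47  1.31]
(0.43, -0.24, 0.08) -1.6 [ 0.45  0.73  0.02  2.07 -0.04  0.34 -1.07]
(0.64, 0.24, 0.08) 1.6 [-0.08  0.99 -0.61  1.49  0.67  0.87  0.66]
(0.64, 0.24, 0.08) -1.6 [-0.41  0.91  0.03  1.5  -0.04  0.73 -1.93]
(0.64, 0.09, 0.08) 1.6 [ 0.19  0.97 -0.67  1.61  0.76  0.84  0.78]
(0.64, 0.09, 0.08) -1.6 [-0.2   0.87  0.05  1.62 -0.06  0.65 -1.69]
(0.65, -0.04, 0.08) 1.6 [ 0.42  0.99 -0.73  1.59  0.81  0.88  0.95]
(0.65, -0.04, 0.08) -1.6 [-0.    0.88  0.05  1.61 -0.06  0.66 -1.49]
(0.63, -0.18, 0.08) 1.6 [ 0.6   0.98 -0.66  1.58  0.75  0.85  1.22]
(0.63, -0.18, 0.08) -1.6 [ 0.24  0.88  0.01  1.59 -0.01  0.67 -1.32]
```

Run:
```python
from h import *
import pickle
D={}
for k,p in dict(ins=(.58,.02,.30),tools=(.45,-.02,.30)).items():
    arm.movep(p,down(-np.pi/2)); arm.pause(.15)
    T=toolT(); im=snapshot('wrist'); cv2.imwrite(f'pics/w_{k}.png',im); D[k]=T; print(T.round(4),arm.read_time())
pickle.dump(D,open('T.pkl','wb'))
```

```text
[[-0.000e+00 -1.400e-03 -1.000e+00  5.801e-01]
 [-4.000e-04 -1.000e+00  1.400e-03  1.910e-02]
 [-1.000e+00  4.000e-04  0.000e+00  2.999e-01]
 [ 0.000e+00  0.000e+00  0.000e+00  1.000e+00]] 3.0667
[[ 1.600e-03  7.000e-04 -1.000e+00  4.514e-01]
 [ 5.000e-04 -1.000e+00 -7.000e-04 -1.960e-02]
 [-1.000e+00 -5.000e-04 -1.600e-03  3.002e-01]
 [ 0.000e+00  0.000e+00  0.000e+00  1.000e+00]] 3.8667
```

View pics/w_ins.png

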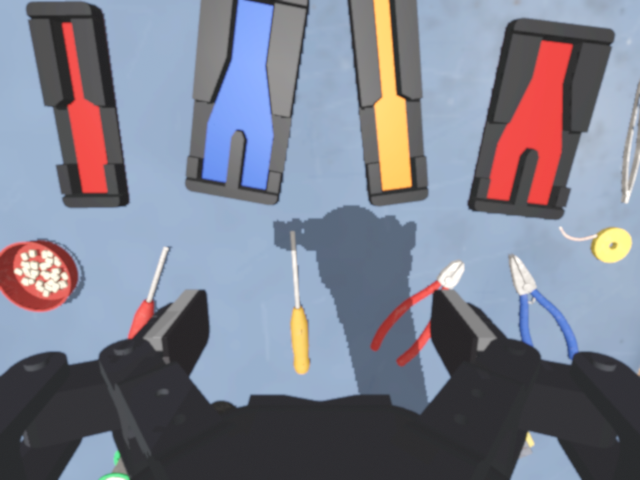

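View pics/w_tools.png

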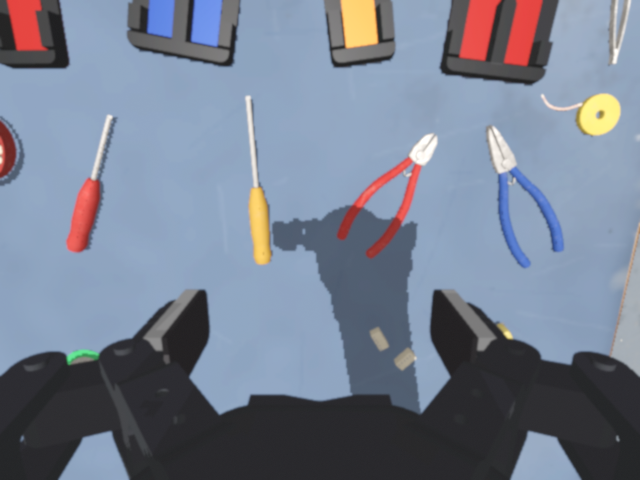

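```bash
cat > survey.py <<'E'
from h import *
import pickle
ci=camera_info('wrist');D=pickle.load(open('T.pkl','rb'))
U=lambda k,*uv,z: unproj(ci,uv,z,D[k])[:,:2]
def me(back,front): 
    d=front-back; return (*(back+front)/2,np.arctan2(d[1],d[0]))
O={}
a=U('tools',(77,248),(109,117),z=.006);O['tb']=me(a[0],a[1])
a=U('tools',(262,263),(249,97),z=.006);O['ta']=me(a[0],a[1])
a=U('tools',(342,236),(372,254),(431,136),z=.006);O['tc']=me(a[:2].mean(0),a[2])
a=U('tools',(525,265),(560,248),(490,127),z=.006);O['tp']=me(a[:2].mean(0),a[2])
a=U('ins',(96,207),(66,5),z=.019);O['sb']=me(a[0],a[1])
a=U('ins',(398,204),(381,0),z=.019);d=a[1]-a[0];d/=np.linalg.norm(d);O['sa']=me(a[0],a[0]+.2*d)
a=U('ins',(230,200),(254,1),z=.016);d=a[1]-a[0];d/=np.linalg.norm(d);O['sp']=me(a[0],a[0]+.19*d)
a=U('ins',(517,217),(561,24),z=.016);O['sc']=me(a[0],a[1])
for k,v in O.items(): print(k,np.round(v,3))
E
python3 survey.py
cat >> survey.py <<'E'
P={}
for k in ['tb','ta','tc','tp','sc','sa','sp','sb']:
    x,y,th=O[k]; c,s=np.cos(th),np.sin(th)
    off=.052
    arm.movep((x-off*c,y-off*s,.23),down(th-np.pi/2)); arm.pause(.4)
    T=toolT(); im=snapshot('wrist'); cv2.imwrite(f'pics/c_{k}.png',im); P[k]=T
    # rectified, along axis: rotate
pickle.dump((O,P),open('P.pkl','wb')); print(arm.read_time())
E
python3 survey.py
```

```text
tb [ 0.469  0.205 -0.382]
ta [0.47  0.044 0.035]
tc [ 0.462 -0.091 -0.556]
tp [ 0.46  -0.215  0.496]
sb [ 0.665  0.234 -0.011]
sa [ 0.68  -0.042  0.136]
sp [ 0.678  0.089 -0.181]
sc [ 0.653 -0.181 -0.085]
tb [ 0.469  0.205 -0.382]
ta [0.47  0.044 0.035]
tc [ 0.462 -0.091 -0.556]
tp [ 0.46  -0.215  0.496]
sb [ 0.665  0.234 -0.011]
sa [ 0.68  -0.042  0.136]
sp [ 0.678  0.089 -0.181]
sc [ 0.653 -0.181 -0.085]
13.5
```

```bash
cat > rect.py <<'E'
from h import *
import pickle
ci=camera_info('wrist')
def rect(im,T,pose,z,res=.0005,hx=.12,hy=.08):
    x,y,th=pose;c,s=np.cos(th),np.sin(th)
    l=np.array([[hx,hy],[hx,-hy],[-hx,-hy],[-hx,hy]])
    w=np.c_[x+c*l[:,0]-s*l[:,1],y+s*l[:,0]+c*l[:,1],np.full(4,z)]
    W,H=int(2*hy/res),int(2*hx/res)
    M=cv2.getPerspectiveTransform(proj(ci,w,T).astype(np.float32),np.float32([[0,0],[W,0],[W,H],[0,H]]))
    return cv2.warpPerspective(im,M,(W,H),flags=cv2.INTER_CUBIC)
Z=dict(tb=.009,ta=.009,tc=.006,tp=.006,sc=.016,sp=.016,sa=.019,sb=.019)
L=dict(tb=.142,ta=.162,tc=.136,tp=.152,sc=.174,sp=.190,sa=.200,sb=.180)
Wd=dict(tb=.019,ta=.019,tc=.054,tp=.054,sc=.092,sp=.092,sa=.058,sb=.058)
def draw(k,im,T,pose):
    r=rect(im,T,pose,Z[k],.0005,.115,.055)
    h,w=r.shape[:2]
    a,b=L[k]/2/.0005,Wd[k]/2/.0005
    cv2.rectangle(r,(int(w/2-b),int(h/2-a)),(int(w/2+b),int(h/2+a)),(0,255,0),1)
    cv2.line(r,(w//2,0),(w//2,h),(0,255,255),1)
    return r
if __name__=='__main__':
    O,P=pickle.load(open('P.pkl','rb'))
    import sys,os
    if os.path.exists('F.pkl'): O=pickle.load(open('F.pkl','rb'))
    for n,ks in (('t',['tb','ta','tc','tp']),('s',['sb','sa','sp','sc'])):
        m=np.hstack([draw(k,cv2.imread(f'pics/c_{k}.png'),P[k],O[k])[:, 25:-25] for k in ks])
        cv2.imwrite(f'pics/m_{n}{sys.argv[1]}.png',m); print(m.shape)
E
python3 rect.py 1
```

```text
(460, 680, 3)
(460, 680, 3)
```

View pics/m_t1.png

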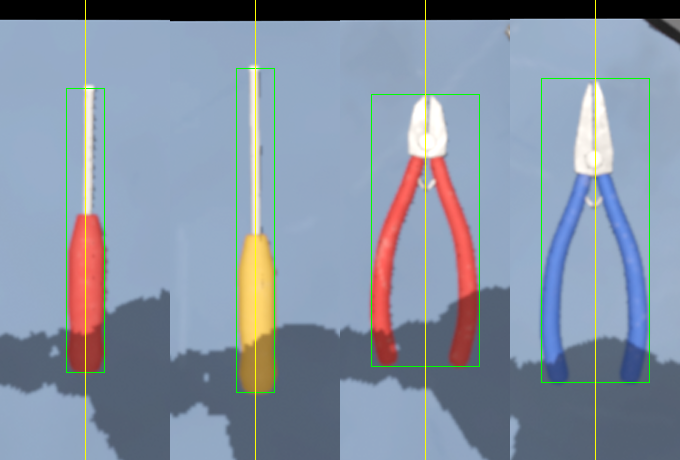

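View pics/m_s1.png

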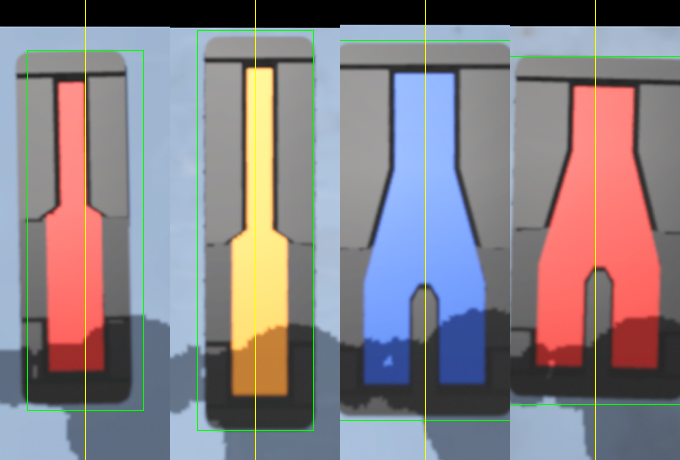

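```bash
cat > fit.py <<'E'
from rect import *
def colmask(k,r):
    h=cv2.cvtColor(r,cv2.COLOR_BGR2HSV);H,S,V=[h[...,i].astype(int) for i in range(3)]
    c=k if len(k)==1 else k[1]
    if c in'bc': m=((H<9)|(H>170))&(S>110)
    elif c=='a': m=(H>9)&(H<32)&(S>90)
    else: m=(H>105)&(H<125)&(S>150)
    m=(m&(V>60)).astype(np.uint8)
    n,l,st,_=cv2.connectedComponentsWithStats(m)
    big=1+np.argsort(-st[1:,4])[:1]
    if k in('tc','tp'): big=[i for i in range(1,n) if st[i,4]>800]
    return np.isin(l,big)
RES=.0004
def rowfit(m):
    rows=np.where(m.any(1))[0]
    rows=rows[4:-4]; pts=[]
    for r in rows:
        c=np.where(m[r])[0]; pts.append((r,(c[0]+c[-1])/2))
    p=np.array(pts);A=np.polyfit(p[:,0],p[:,1],1)
    for _ in range(5):
        e=np.abs(np.polyval(A,p[:,0])-p[:,1]); q=p[e<max(2,2*np.median(e))]; A=np.polyfit(q[:,0],q[:,1],1)
    return A
def refine(k,im,T,pose,z,it=4):
    for i in range(it):
        r=rect(im,T,pose,z,RES,.115,.055);h,w=r.shape[:2]
        m=colmask(k,r); A=rowfit(m)
        lat=(w/2-.5-np.polyval(A,h/2-.5))*RES; da=A[0]   # image x = -y, image y=-x
        # slope: dcol/drow = dy/dx
        x,y,th=pose
        pose=(x-np.sin(th)*lat,y+np.cos(th)*lat,th+np.arctan(da))
    rows=np.where(m.sum(1)>3)[0]
    return pose,(h/2-rows[0])*RES,(h/2-rows[-1]-1)*RES,m.any(0).sum()*RES
if __name__=='__main__':
    O,P=pickle.load(open('P.pkl','rb'));F={}
    for k in O:
        im=cv2.imread(f'pics/c_{k}.png')
        z=.006 if k[0]=='s' else Z[k]
        F[k],f,b,w=refine(k,im,P[k],O[k],z)
        print(k,np.round(F[k],4),'front',round(f,4),'back',round(b,4),'len',round(f-b,4),'mid',round((f+b)/2,4),'w',round(w,4))
    pickle.dump(F,open('F.pkl','wb'))
E
python3 fit.py; python3 rect.py 2
```

```text
tb [ 0.4684  0.2043 -0.3952] front 0.0074 back -0.0714 len 0.0788 mid -0.032 w 0.0184
ta [0.4698 0.0435 0.0481] front -0.0022 back -0.0818 len 0.0796 mid -0.042 w 0.0188
tc [ 0.462  -0.0913 -0.5746] front 0.0366 back -0.0682 len 0.1048 mid -0.0158 w 0.05
(460, 680, 3)
(460, 680, 3)Traceback (most recent call last):
  File "fit.py", line 38, in <module>
    F[k],f,b,w=refine(k,im,P[k],O[k],z)
               ~~~~~~^^^^^^^^^^^^^^^^^^
  File "fit.py", line 26, in refine
    m=colmask(k,r); A=rowfit(m)
                      ~~~~~~^^^
  File "fit.py", line 19, in rowfit
    p=np.array(pts);A=np.polyfit(p[:,0],p[:,1],1)
                                 ~^^^^^
IndexError: too many indices for array: array is 1-dimensional, but 2 were indexed
```

```bash
python3 - <<'E'
s=open('fit.py').read()
s=s.replace("m=(H>105)&(H<125)&(S>150)","m=(H>100)&(H<130)&(S>120)&(r[...,0].astype(int)-r[...,2]>60)")
open('fit.py','w').write(s)
E
python3 fit.py && python3 rect.py 3
```

```text
tb [ 0.4684  0.2043 -0.3952] front 0.0074 back -0.0714 len 0.0788 mid -0.032 w 0.0184
ta [0.4698 0.0435 0.0481] front -0.0022 back -0.0818 len 0.0796 mid -0.042 w 0.0188
tc [ 0.462  -0.0913 -0.5746] front 0.0366 back -0.0682 len 0.1048 mid -0.0158 w 0.05
tp [ 0.46   -0.2144  0.4979] front 0.0274 back -0.0766 len 0.104 mid -0.0246 w 0.0488
sb [0.6651 0.2402 0.0079] front 0.0774 back -0.075 len 0.1524 mid 0.0012 w 0.0308
sa [ 0.6806 -0.0446  0.1362] front 0.085 back -0.0882 len 0.1732 mid -0.0016 w 0.0312
sp [ 0.6765  0.0807 -0.3516] front 0.0806 back -0.0854 len 0.166 mid -0.0024 w 0.0736
sc [ 0.6524 -0.1837 -0.1108] front 0.0746 back -0.0722 len 0.1468 mid 0.0012 w 0.0648
(460, 680, 3)
(460, 680, 3)
```

View pics/m_t3.png

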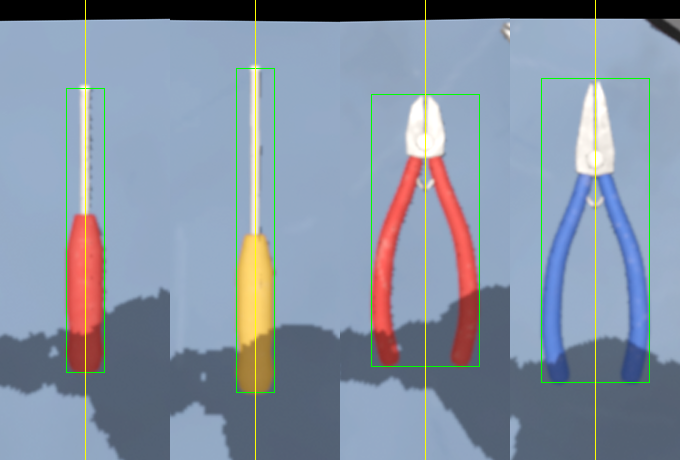

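View pics/m_s3.png

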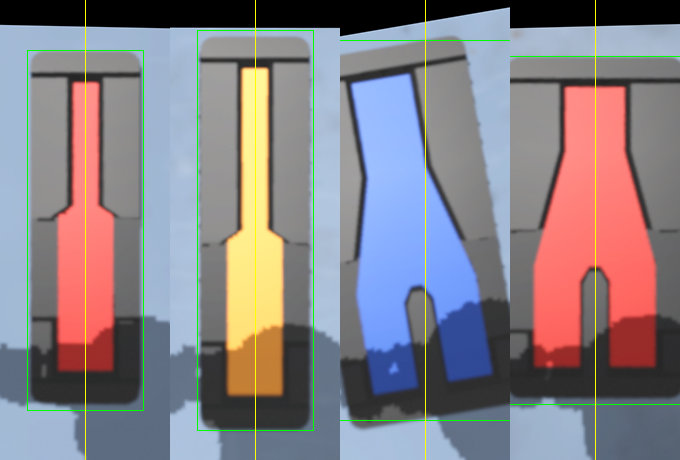

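```bash
python3 - <<'E'
s=open('fit.py').read()
s=s.replace("-r[...,2]>60)","-r[...,2]>(40 if k[0]=='s' else 60))&(S>(150 if k[0]=='s' else 0))")
open('fit.py','w').write(s)
E
python3 fit.py|grep p
python3 - <<'E'
from fit import *
O,P=pickle.load(open('P.pkl','rb'))
r=rect(cv2.imread('pics/c_sp.png'),P['sp'],O['sp'],.006,RES,.115,.055)
r[colmask('sp',r)]=(0,255,0);cv2.imwrite('pics/dbg1.png',r)
E
```

```text
tp [ 0.46   -0.2144  0.4979] front 0.0274 back -0.0766 len 0.104 mid -0.0246 w 0.0488
sp [ 0.6748  0.0708 -0.1746] front -0.0406 back -0.0798 len 0.0392 mid -0.0602 w 0.0236
```

View pics/dbg1.png

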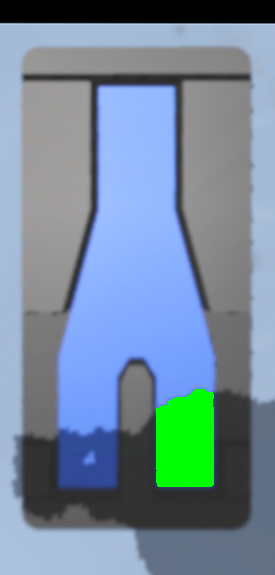

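```bash
python3 - <<'E'
s=open('fit.py').read()
import re
i=s.index("    else: m=");j=s.index("\n",i)
s=s[:i]+"""    else:
        d=r[...,0].astype(int)-r[...,2]
        m=(H>100)&(H<130)&(((d>70)&(S>105))|((S>150)&(d>40)))"""+s[j:]
open('fit.py','w').write(s)
E
python3 fit.py && python3 rect.py 4
```

```text
tb [ 0.4684  0.2043 -0.3952] front 0.0074 back -0.0714 len 0.0788 mid -0.032 w 0.0184
ta [0.4698 0.0435 0.0481] front -0.0022 back -0.0818 len 0.0796 mid -0.042 w 0.0188
tc [ 0.462  -0.0913 -0.5746] front 0.0366 back -0.0682 len 0.1048 mid -0.0158 w 0.05
tp [ 0.46   -0.2144  0.4965] front 0.0278 back -0.0762 len 0.104 mid -0.0242 w 0.0496
sb [0.6651 0.2402 0.0079] front 0.0774 back -0.075 len 0.1524 mid 0.0012 w 0.0308
sa [ 0.6806 -0.0446  0.1362] front 0.085 back -0.0882 len 0.1732 mid -0.0016 w 0.0312
sp [ 0.6783  0.0896 -0.1809] front 0.081 back -0.0798 len 0.1608 mid 0.0006 w 0.0628
sc [ 0.6524 -0.1837 -0.1108] front 0.0746 back -0.0722 len 0.1468 mid 0.0012 w 0.0648
(460, 680, 3)
(460, 680, 3)
```

View pics/m_s4.png

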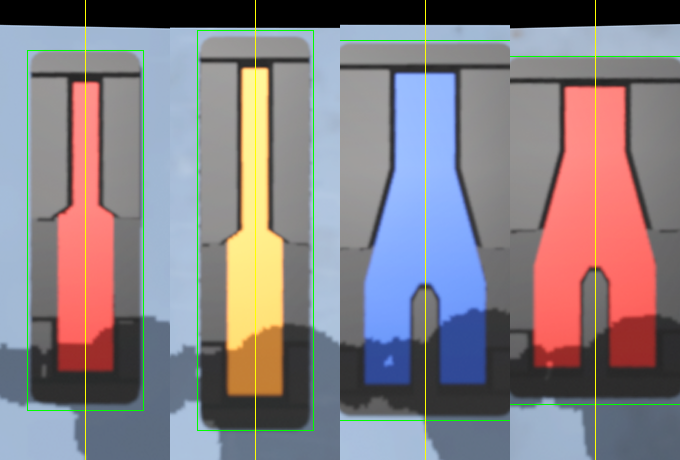

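```bash
cat > pp.py <<'E'
from h import *
import pickle
F=pickle.load(open('F.pkl','rb'))
G=dict(a=-.031,b=-.021,c=-.027,p=-.035)
MID=dict(ta=0,tb=.0002,tc=-.0003,tp=-.0006,sa=-.0016,sb=.0012,sp=.0006,sc=.0012)
def gp(k):
    x,y,th=F[k];d=G[k[1]]+MID[k];return x+d*np.cos(th),y+d*np.sin(th),th
TIP=dict(a=.0732,b=.0732,c=.0695,p=.0695)
OPEN=dict(a=.5,b=.5,c=1.,p=1.); REL=dict(a=.45,b=.45,c=.85,p=.85)
def st(m): print(m,'t',round(arm.read_time(),2),'pos',np.round(arm.read_tool_pos(),4),'F',np.round(arm.read_ft_force(),1),'open',round(arm.read_opening(),3),flush=True)
def pick(o,eff=40):
    x,y,th=gp('t'+o);q=down(th-np.pi/2)
    arm.movep((x,y,.17),q);arm.move_gripper(OPEN[o],eff)
    z=TIP[o]+.002
    arm.line_to((x,y,z+.02),.15,q);arm.pause(.2);st('above')
    arm.line_to((x,y,z),.05,q);arm.pause(.2);st('at')
    arm.move_gripper(0.,eff);arm.pause(.2);st('closed')
    arm.line_to((x,y,.17),.12,q);arm.pause(.3);st('lift')
def hover(o):
    x,y,th=gp('s'+o);arm.movep((x,y,.17),down(th-np.pi/2));arm.pause(.3);st('hover')
E
python3 - <<'E'
from pp import *
pick('a');hover('a')
cv2.imwrite('pics/hold_a.png',snapshot('wrist'))
E
```

```text
above t 15.88 pos [0.4393 0.042  0.0961] F [-0.4  0.2 -1.1] open 0.499
at t 16.63 pos [0.4389 0.042  0.0753] F [ 0.2 -0.4  0.1] open 0.502
closed t 17.18 pos [0.4389 0.042  0.0755] F [-0.4 -0.5  5.5] open 0.203
lift t 18.42 pos [0.4386 0.042  0.1696] F [-0.6  0.4  0.5] open 0.201
hover t 19.62 pos [ 0.6478 -0.0481  0.1704] F [ 0.3 -0.6  0.1] open 0.199
```

View pics/hold_a.png

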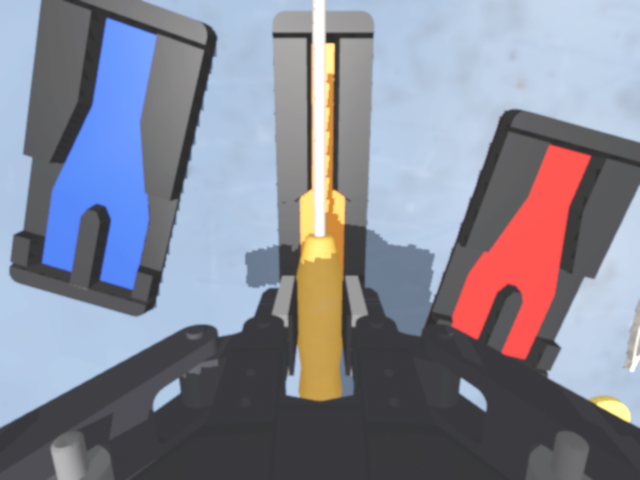

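Orange driver is held straight: shank at u≈319, insert axis at u≈323, about 1–2 mm off and mostly tracking error. I'll correct that before lowering.

```bash
cat >> pp.py <<'E'
def place(o,dz=.001):
    x,y,th=gp('s'+o);q=down(th-np.pi/2);tgt=np.array([x,y])
    zf=TIP[o]+.002+.006+dz
    cmd=tgt.copy()
    for z in (.13,zf+.022):
        arm.line_to((*cmd,z),.12,q);arm.pause(.3)
        e=tgt-np.array(arm.read_tool_pos())[:2]; cmd=cmd+e
        R=Ro.from_quat(arm.read_eef_rot()).as_matrix();yaw=np.arctan2(R[1,1],R[0,1])+np.pi/2
        print('err mm',(e*1000).round(2),'yaw err',round(yaw-th,4),'tilt',R[:2,0].round(4))
    arm.line_to((*cmd,zf+.022),.05,q);arm.pause(.2)
    for k in range(1,12):
        z=zf+.022-.002*k
        arm.line_to((*cmd,z),.03,q)
        f=np.array(arm.read_ft_force())
        if np.linalg.norm(f)>8: print('contact');st(k);break
    arm.pause(.2);st('down')
def release(o):
    arm.move_gripper(REL[o]);arm.pause(.2);st('rel')
    p=np.array(arm.read_tool_pos());arm.line_to((p[0],p[1],.17),.12);arm.pause(.2)
E
python3 - <<'E'
from pp import *
place('a')
cv2.imwrite('pics/pl_a.png',snapshot('wrist'));cv2.imwrite('pics/pl_as.png',snapshot('side'))
E
```

```text
err mm [-0.4  0. ] yaw err -0.0 tilt [ 0.0015 -0.0001]
err mm [0.01 0.02] yaw err -0.0001 tilt [ 0.0013 -0.    ]
down t 24.52 pos [ 0.648  -0.0491  0.0823] F [ 0.2  0.4 -0.2] open 0.203
```

View pics/pl_a.png

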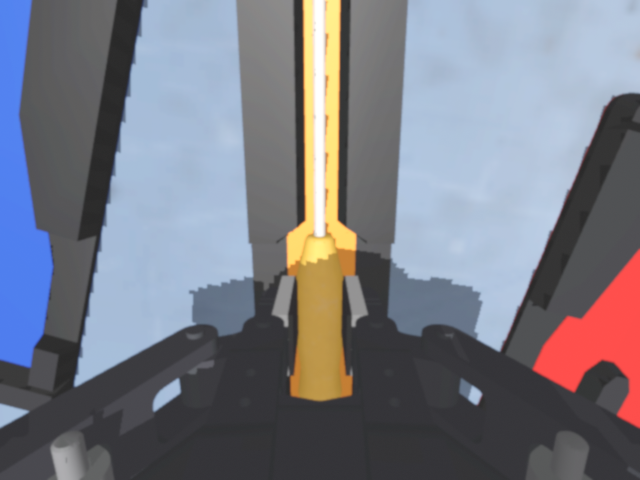

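The handle and shank are centred in the bay and slot (shank u≈319 in a slot spanning 303–341), and there is no contact force. I'll release and check.

```bash
cat >> pp.py <<'E'
def look(o,name,off=.052):
    x,y,th=F['s'+o];c,s=np.cos(th),np.sin(th)
    arm.movep((x-off*c,y-off*s,.23),down(th-np.pi/2));arm.pause(.4)
    T=toolT();im=snapshot('wrist');cv2.imwrite(f'pics/{name}.png',im);pickle.dump(T,open(f'pics/{name}.pkl','wb'));st('look')
E
python3 - <<'E'
from pp import *
release('a');look('a','done_a')
E
```

```text
rel t 25.17 pos [ 0.6479 -0.0491  0.0822] F [-0.   0.3  0.2] open 0.447
look t 27.06 pos [ 0.629  -0.0516  0.2293] F [-0.4  0.8 -0.8] open 0.451
```

View pics/done_a.png

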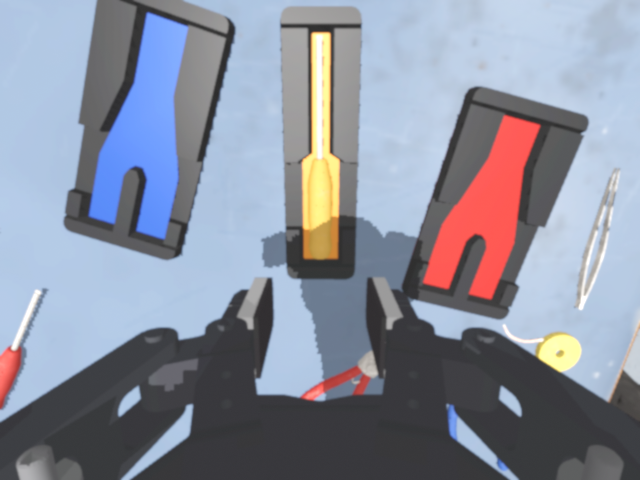

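The orange driver lies centred in its insert: handle in the bay at u≈320, shank in the slot. Next is the red driver.

Run:
```python
from pp import *
pick('b');hover('b');place('b')
cv2.imwrite('pics/pl_b.png',snapshot('wrist'))
```

```text
above t 29.37 pos [0.4497 0.2126 0.0962] F [0.6 0.5 0.8] open 0.497
at t 30.12 pos [0.4493 0.2124 0.0754] F [ 0.9  0.3 -0.1] open 0.496
closed t 30.66 pos [0.4493 0.2124 0.0755] F [-1.  -1.   5.9] open 0.2
lift t 31.9 pos [0.449  0.2123 0.1695] F [-0.2 -0.  -0.9] open 0.197
hover t 33.01 pos [0.6444 0.2405 0.1704] F [ 0.5 -0.8 -0.4] open 0.198
err mm [-0.37 -0.16] yaw err -0.0001 tilt [0.0014 0.0006]
err mm [ 0.05 -0.01] yaw err -0.0 tilt [0.0011 0.0005]
down t 37.86 pos [0.645  0.2398 0.0823] F [-0.2  0.7 -0.9] open 0.202
```

View pics/pl_b.png

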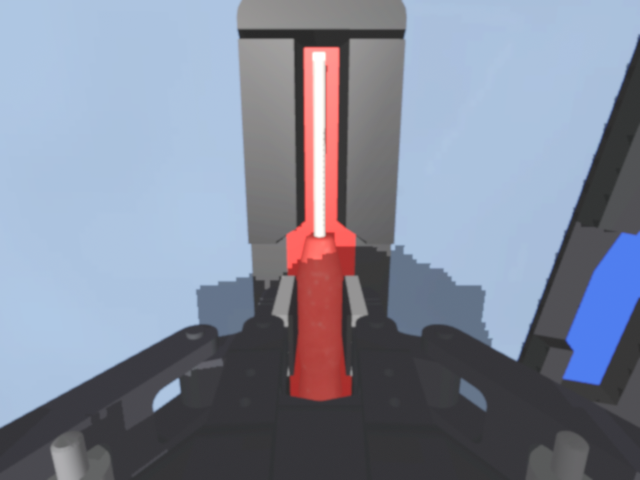

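Red driver is centred (shank u≈319, tip v≈52 inside the slot end at v≈47). I'll release it, then pick the cutter.

Run:
```python
from pp import *
release('b');pick('c');hover('c')
cv2.imwrite('pics/hold_c.png',snapshot('wrist'))
```

```text
rel t 38.45 pos [0.645  0.2398 0.0822] F [ 0.8  0.9 -0.4] open 0.445
above t 42.34 pos [ 0.4396 -0.0766  0.0924] F [0.9 0.1 0.5] open 1.003
at t 43.09 pos [ 0.4392 -0.0765  0.0716] F [ 0.3  1.  -0.2] open 1.001
closed t 43.72 pos [ 0.4391 -0.0766  0.072 ] F [-1.2  0.8  6.4] open 0.594
lift t 44.98 pos [ 0.4389 -0.0764  0.1695] F [-0.6  0.5 -0.2] open 0.595
hover t 46.15 pos [ 0.6263 -0.1799  0.1704] F [ 0.1 -0.5 -0.2] open 0.598
```

View pics/hold_c.png

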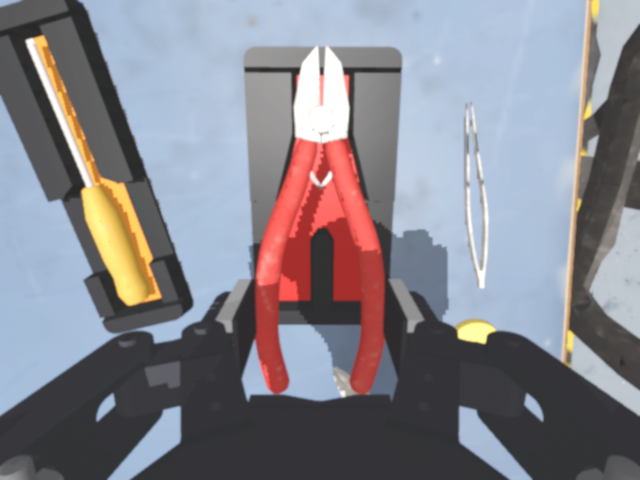

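The cutter is held square, with its axis at u≈321 and the insert centre at u≈322. I'll place it.

Run:
```python
from pp import *
place('c')
cv2.imwrite('pics/pl_c.png',snapshot('wrist'))
```

```text
err mm [-0.41  0.08] yaw err -0.0001 tilt [ 0.0015 -0.0004]
err mm [ 0.03 -0.01] yaw err -0.0001 tilt [ 0.0013 -0.0003]
down t 51.08 pos [ 0.6263 -0.1808  0.0785] F [ 0.4 -0.1 -1.4] open 0.589
```

View pics/pl_c.png

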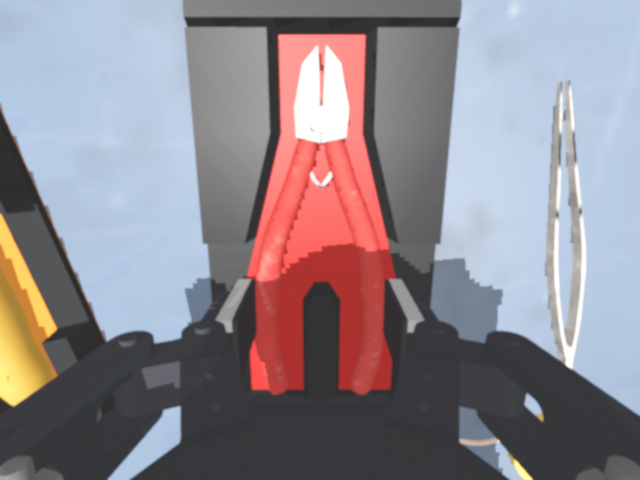

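The jaws are centred in the slot (u≈321) and the grips are inside their bays. I'll release it and pick the pliers.

Run:
```python
from pp import *
release('c');pick('p');hover('p')
cv2.imwrite('pics/hold_p.png',snapshot('wrist'));cv2.imwrite('pics/top2.png',snapshot('top')[130:330,160:480].repeat(2,0).repeat(2,1))
```

```text
rel t 51.68 pos [ 0.6263 -0.1808  0.0785] F [-0.1 -0.6 -0.3] open 0.847
above t 54.8 pos [ 0.4292 -0.2316  0.0924] F [ 0.9 -0.6  0.2] open 1.0
at t 55.55 pos [ 0.4288 -0.2314  0.0717] F [-0.8  0.2 -0.3] open 0.999
closed t 56.17 pos [ 0.4287 -0.2315  0.072 ] F [-1.2 -0.5  4.8] open 0.595
lift t 57.44 pos [ 0.4285 -0.2312  0.1696] F [-0.3  0.6 -0.9] open 0.593
hover t 59.2 pos [0.6445 0.0946 0.1701] F [-0.4  0.5 -1.8] open 0.592
```

View pics/hold_p.png

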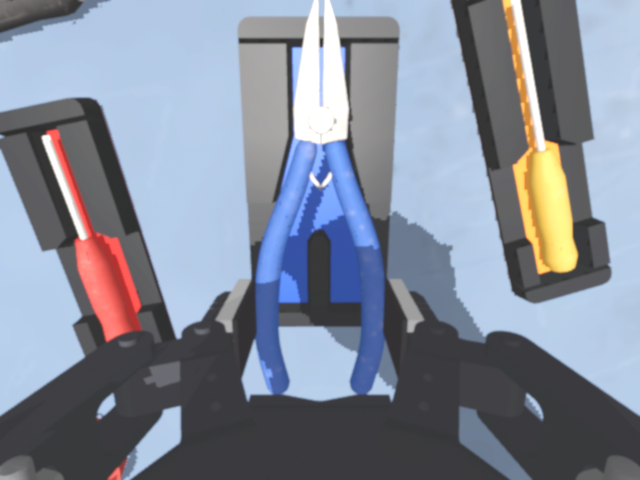

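View pics/top2.png

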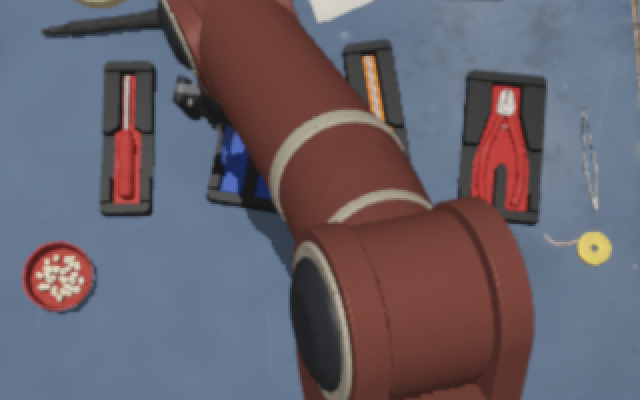

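The pliers are held on axis (u≈320). Top view shows the red driver and cutter seated, and the dish in place. Now I'll place the pliers.

Run:
```python
from pp import *
place('p')
cv2.imwrite('pics/pl_p.png',snapshot('wrist'))
```

```text
err mm [-0.4  -0.12] yaw err -0.0 tilt [0.0015 0.0003]
err mm [0.01 0.03] yaw err -0.0001 tilt [0.0013 0.0003]
down t 64.18 pos [0.644  0.0957 0.0785] F [ 0.  -0.  -1.4] open 0.594
```

View pics/pl_p.png

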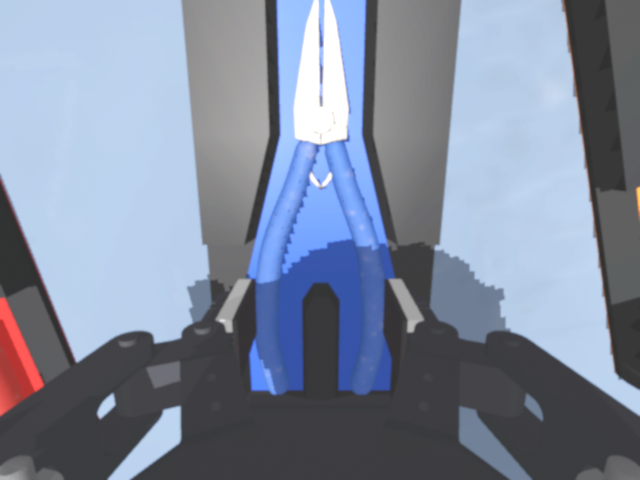

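The pliers are centred in the cut-out. I'll release, back off and look at all four inserts.

```bash
python3 - <<'E'
from pp import *
release('p')
for o in 'pabc': look(o,'end_'+o)
x,y,th=F['sc']
arm.movep((.45,-.45,.3),down(-np.pi/2));arm.pause(.3);st('away')
cv2.imwrite('pics/end_side.png',snapshot('side')[100:340,150:470].repeat(2,0).repeat(2,1));cv2.imwrite('pics/end_top.png',snapshot('top')[130:330,160:480].repeat(2,0).repeat(2,1))
E
python3 - <<'E'
from rect import *
F=pickle.load(open('F.pkl','rb'))
MID=dict(sa=-.0016,sb=.0012,sp=.0006,sc=.0012)
out=[]
for o in 'bapc':
    x,y,th=F['s'+o];d=MID['s'+o];p=(x+d*np.cos(th),y+d*np.sin(th),th)
    im=cv2.imread(f'pics/end_{o}.png');T=pickle.load(open(f'pics/end_{o}.pkl','rb'))
    Z['t'+o]+=.006
    out.append(draw('t'+o,im,T,p)[:,25:-25])
cv2.imwrite('pics/end_m.png',np.hstack(out))
E
```

```text
rel t 64.78 pos [0.6441 0.0957 0.0786] F [ 0.  -0.6  0.2] open 0.849
look t 66.71 pos [0.627  0.0988 0.2293] F [ 0.2  0.1 -0.2] open 0.851
look t 67.81 pos [ 0.6291 -0.051   0.23  ] F [ 0.2 -0.1 -0.4] open 0.85
look t 69.38 pos [0.6133 0.2393 0.23  ] F [0.  0.1 0.3] open 0.846
look t 71.38 pos [ 0.6007 -0.1777  0.23  ] F [-0.3  0.1 -0.5] open 0.848
away t 72.89 pos [ 0.4508 -0.449   0.2999] F [-0.1 -0.1 -0.4] open 0.848
```

View pics/end_m.png

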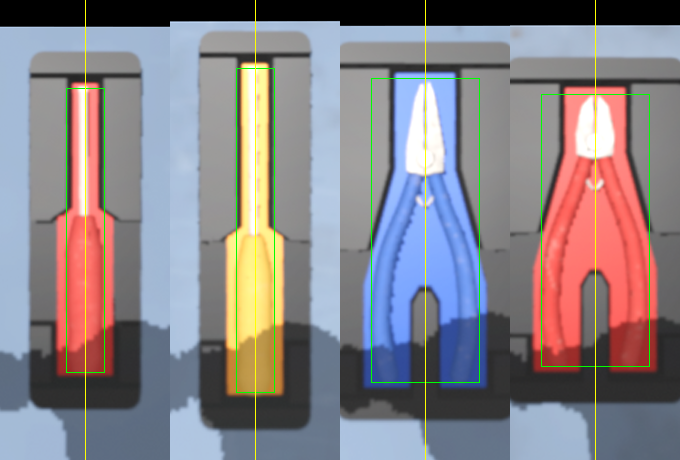

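View pics/end_side.png

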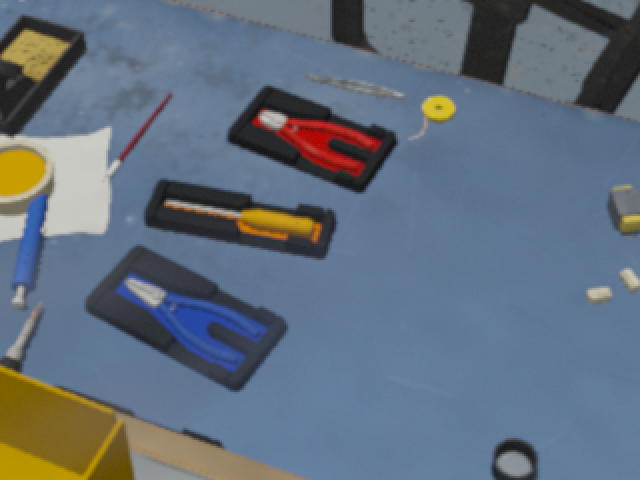

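View pics/end_top.png

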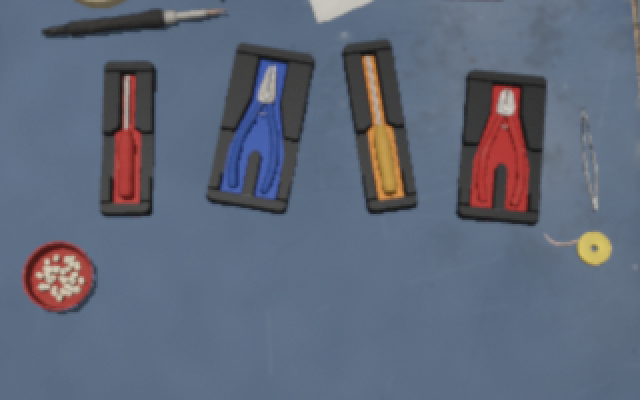

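Run:
```python
from station import arm,ticket
print(ticket.finish_job(),arm.read_time())
```

```text
the job is handed in; nothing more can be done
the job is handed in; nothing more can be done
```

All four tools (orange screwdriver, red screwdriver, red side cutter and blue pliers) are in their matching foam inserts, steel ends towards the tip ends. I handed the job in just after 73 s of the 96 s. `finish_job` gives no verdict, so what follows rests on my own checks.

- **Position and angle:** In wrist pictures of each insert, every tool lay within about 1–2 mm of its seat outline and parallel to it. The top and side views agreed.
- **Height:** I inferred this from the tool outlines matching at floor height; it was not measured directly. Each tool was released with about 1 mm left to drop.
- **Forces:** The highest reading was about 6.5 N, as the fingers closed. I saw no contact while lowering the tools into the inserts.
- **Dish and arm:** The red dish looks unmoved in the top view. The arm was clear of everything, with the gripper open, at hand-in.
- **Disagreements:** My first automatic fit of the blue insert failed because of a colour threshold; I corrected it before moving any tool. The cut-outs measured about 10 mm longer and wider than the tools, so I took the stated play as applying to each side.

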